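# Hold phone boards on the vacuum station

## Task

Lay every phone-board carrier flat in a pocket of its own on the blue vacuum station, board side up. Then take the yellow-handled square key from its stand, push it fully home into the square recess of the brass bleed valve and turn the valve clockwise to its stop with the key (never with the fingers). After that pump the red-handled lever at least four full strokes, all the way down and letting it spring right up each time, and finish with the key standing upright in its stand again, all carriers still in their pockets and the phone, jar and spool left where they are.

Things in the scene. Friction and masses are not known exactly. Their poses are not given: they have to be found in the camera images.
- board0: blue board carrier, 80 x 40 x 12 mm block with a green phone circuit board and black chips on top (about 3 mm higher), 80 g; two to four of the four are present, the rest read None. Origin: centre of its underside; x along the 80 mm, z up. Grip it across the 40 mm.
- board1: blue board carrier, 80 x 40 x 12 mm block with a green phone circuit board and black chips on top (about 3 mm higher), 80 g; two to four of the four are present, the rest read None. Origin: centre of its underside; x along the 80 mm, z up. Grip it across the 40 mm.
- board2: blue board carrier, 80 x 40 x 12 mm block with a green phone circuit board and black chips on top (about 3 mm higher), 80 g; two to four of the four are present, the rest read None. Origin: centre of its underside; x along the 80 mm, z up. Grip it across the 40 mm.
- board3: blue board carrier, 80 x 40 x 12 mm block with a green phone circuit board and black chips on top (about 3 mm higher), 80 g; two to four of the four are present, the rest read None. Origin: centre of its underside; x along the 80 mm, z up. Grip it across the 40 mm.
- station: fixed blue vacuum station, base plate 210 (x) x 350 (y) x 20 mm thick; origin: centre of its underside. Its -x edge faces the robot at yaw 0. On its -y half four pockets in a 2 x 2 grid, on its +y half the bleed valve (far side) and at the +y edge the hand pump. Its yaw and place vary.
- pocket0 (a point): centre of the floor of a pocket, 20 mm above the table, axes as the station's; the pocket takes one carrier with its long side along the station's x (either way round), 85 x 45 mm between stops 6 mm high; at the middle of the long sides there are no stops, leaving 50 mm for the fingers. Pocket centres are 92 mm apart in x and 84 mm in y
- pocket1 (a point): centre of the floor of a pocket, 20 mm above the table, axes as the station's; the pocket takes one carrier with its long side along the station's x (either way round), 85 x 45 mm between stops 6 mm high; at the middle of the long sides there are no stops, leaving 50 mm for the fingers. Pocket centres are 92 mm apart in x and 84 mm in y
- pocket2 (a point): centre of the floor of a pocket, 20 mm above the table, axes as the station's; the pocket takes one carrier with its long side along the station's x (either way round), 85 x 45 mm between stops 6 mm high; at the middle of the long sides there are no stops, leaving 50 mm for the fingers. Pocket centres are 92 mm apart in x and 84 mm in y
- pocket3 (a point): centre of the floor of a pocket, 20 mm above the table, axes as the station's; the pocket takes one carrier with its long side along the station's x (either way round), 85 x 45 mm between stops 6 mm high; at the middle of the long sides there are no stops, leaving 50 mm for the fingers. Pocket centres are 92 mm apart in x and 84 mm in y
- valve (a joint): bleed valve angle in rad: grows clockwise seen from above, starts somewhere between 0 and 0.3, shut at its stop at 1.2; stiff, stays where it is left. The valve is a brass block knob 44 x 44 x 32 mm with a red pointer, on a black round seat on the station; it can only turn. At value 0 its sides are parallel to the station's.
- valve_mouth (a point): centre of the valve knob's top face, 66 mm above the table, mouth of its square recess (16.5 mm wide, 20 mm deep, sides parallel to the knob's sides); axes turn with the knob
- valve_floor (a point): centre of the recess's floor, 20 mm below its mouth
- key: square-drive key, 101 mm tall, standing upright in its stand, 120 g. Origin: its tip, z up along it. 14 mm square steel shaft (tapering to 7 mm square over the last 8 mm) up to 40 mm, dark round flange 44 mm wide from 40 to 46 mm, yellow square handle 26 x 26 mm from 46 to 101 mm, sides parallel to the shaft's
- key_tip (a point): the key's tip (same point as the key's origin)
- stand: fixed grey stand block 70 x 70 x 45 mm with a 24 mm square through hole for the key; origin: centre of its underside. The key hangs in it by its flange, its tip 5 mm above the table
- stand_mouth (a point): centre of the mouth of the stand's hole, at its top, 45 mm above the table
- lever (a joint): pump lever angle in rad: 0 sprung up (0.45 rad above level), grows as it is pushed down, stop at 0.6 (0.15 rad below level); a spring brings it back, about 6 to 10 N at the grip
- lever_grip (a point): centre of the lever's red grip, a bar 60 mm long and 22 mm thick across the lever's front end (along the station's y), 140 mm from the pivot; 136 mm above the table at rest, 54 mm when down. Push it down from above with shut fingers
- lever_pivot (a point): the lever's pivot, 75 mm above the table; its axis is the station's y, the lever points to the station's -x
- phone: bystander: phone with a black screen and silver edge, 72 x 150 x 9 mm, lying flat; origin: centre of its underside
- flux_jar: bystander: small jar, 52 mm wide, 50 mm tall, blue cap; origin: centre of its underside
- solder_spool: bystander: aluminium spool, 60 mm wide, 40 mm tall, upright; origin: centre of its underside

How it is judged:
By the outcome, as a careful person would: the job done as asked, in the order asked, and still so for the second after the job is handed in, with the robot touching nothing.
Of board0, board1, board2, board3 only 2 to 4 are there at a start; the rules pass over those that are not, and their reading is None.
At some moment in a run one of board0, board1, board2, board3 may be knocked a few centimetres aside while the robot is not near it.
It also fails if it takes over 210 s, if anything falls off the work surface, if the arm or the gripper's body presses on something with over 40 N, if the wrist force passes 120 N, or if a joint passes its speed limit or range.

## Robot

A 7-joint arm with a two-finger parallel gripper is mounted at the origin on the work surface. World frame = base frame: x ahead of the robot, y to its left, z up, the work surface at z = 0. Lengths are in m, angles in rad, forces in N, time in s.
With the tool pointing down it reaches from about 0.425 to 0.925 m from the base axis. Payload 6.8 kg.
Tool frame: the origin (TCP) lies midway between the tips of the shut fingers; the grasp point (between the pads) lies 19 mm behind it; z points along the fingers, y is the line along which they close (so a half turn about z gives the same grasp; the last joint's range is limited). The gripper opens to 88 mm and grips with 3 to 60 N. Pads are 20 mm wide; open, the fingers measure 115 mm over their backs; the gripper's body (75 mm by 178 mm) begins 61 mm behind the grasp point.
Start: joints at [-1.303, 0.477, 0.022, 1.555, -0.011, 1.109, -0.083], TCP at [0.248, 0.628, 0.223] pointing down, gripper open.
Joint ranges: [-2.96, 2.96], [-0.34, 2.1], [-1.41, 1.46], [0.24, 2.44], [-1.37, 4.51], [0.17, 1.92], [-2.96, 2.96]. Speed limits (rad/s): [2.39, 2.39, 3.14, 3.14, 3.14, 3.14, 3.14].

## Interface

Orientations are given as a unit quaternion [x, y, z, w].
In Python, from cell import manip gives the robot as it stands. The module is installed in compiled form; this text tells all that it offers. Calls block until the motion is done:
- manip.move_ptp(position, orientation): joint-space move of the TCP to a pose.
- manip.move_straight(position, frame=None, velocity=0.15, threshold=None): straight line of the TCP; frame=None keeps the orientation; velocity is the mean speed in m/s. With threshold (N) it stops when the force on the tool has changed by that much, and returns True; else False.
- manip.goto_joints(angles): joint-space move.
- manip.move_gripper(opening, strength=None): opening from 0.0 (shut) to 1.0 (fully open); strength is the grip in N (None keeps the last); returns when the fingers have stopped.
- manip.dwell(seconds).
- manip.inverse_kinematics(position, orientation): joint angles nearest the present ones, or None.
- manip.snapshot(name): name is "side" or "top"; returns (picture, depth): 400x640x3 uint8, blue, green, red; 400x640 float32, m along the optical axis (not along the pixel's ray), 0 where there is no reading.
- manip.calibration(name): a dict with "vfov" (degrees; the focal length in pixels is half the picture's height over the tangent of half this angle, whatever the lens; pixels are square), "cx", "cy" (the principal point, pixels), "xyz" and "attitude" of the camera in the world. Camera axes: x right, y down, z forward; pixel columns grow to the right and rows downward; lengths in m; the calibration is good to about 2 mm. A picture is of the moment at which its call begins. calibration takes no time and is no camera call.
A pose or a line that the arm cannot do raises manip.PlanningError and nothing moves.
- manip.close_job(): hands the job in; it is judged then, once.
Trained networks look in the newest picture that a camera, given by its name, has taken for a name from the list of things; names that differ only in an ending like _2 or _b are one class to them, and where a whole thing is asked for, a point or a joint stands for the part that bears it (a point fixed in the world has none). Each returns a list of dicts, best first, with "conf" (0 to 1); they miss things now and then, are a little off and sometimes report something else, mostly with a low value. They report only what shows in the picture. A call takes as long as a camera call.
- manip.look_for(camera, label): "position" ([column, row] in pixels, amid what is visible of it).
- manip.silhouettes(camera, label): "pixels" (400x640 bool, what is visible of it) and "position" ([column, row] in pixels, amid what is visible of it).
Readings, each from a call of its own:
- manip.current_clock(): time.
- manip.current_joint_pos(): joint angles.
- manip.current_qd(): joint speeds.
- manip.current_joint_efforts(): joint torques, N m.
- manip.current_tool_pos(): TCP position.
- manip.current_eef_rot(): TCP orientation.
- manip.current_wrist_force(): force on the tool from outside, world axes, zero at the start.
- manip.current_moment(): the same for the moment, N m.
- manip.current_opening(): opening from 0.0 (shut) to 1.0 (fully open).
- manip.current_finger_force(): force on a finger pad.
Only numpy, scipy, OpenCV 4.12 (cv2) and the standard library are available. Lean on these libraries where they do the work, as an engineer would, in place of code of your own. Each camera call takes 0.05 s, during which the arm holds its last target. There are 200 camera calls.

## Working session

There is one attempt and no reset: what is moved stays moved. The work goes in short steps, each a Python script; the robot and the scene stay as the last script left them, time stands still between calls to the robot, and variables do not carry over. Pictures are saved under pics/ and viewed, at most 14 in all, crops included, and the job is handed in when it is done.

```bash
mkdir -p pics
python3 - <<'E'
from cell import manip
import cv2
for n in("top","side"):
    c,d=manip.snapshot(n); cv2.imwrite(f"pics/{n}0.png",c); print(n,manip.calibration(n))
print(manip.current_clock(),manip.current_tool_pos(),manip.current_eef_rot())
E
```

```text
top {'vfov': 53.98091087099126, 'cx': 318.67221759508084, 'cy': 201.92499766029553, 'xyz': array([ 0.41506013, -0.03785156,  1.20382482]), 'attitude': array([ 0.71151428, -0.69883798,  0.04225082, -0.059898  ])}
side {'vfov': 56.977822541909426, 'cx': 315.8015461127633, 'cy': 195.76237338986277, 'xyz': array([0.12697792, 0.43660701, 0.61872782]), 'attitude': array([-0.34531992,  0.83769628, -0.39039594,  0.16312603])}
0.1 [0.24757613 0.62738245 0.22176963] [ 1.86799356e-01  9.82397733e-01 -8.28293681e-04 -9.17007796e-05]
```

View pics/top0.png

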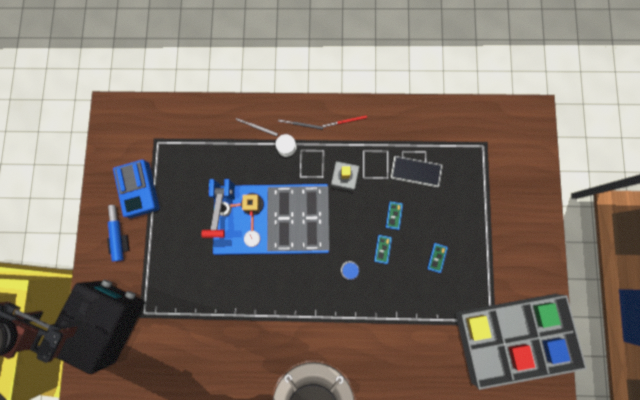

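View pics/side0.png

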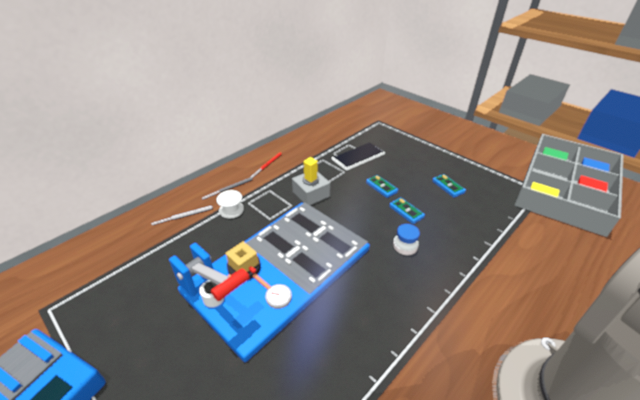

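The top view shows three boards (395,215), (383,249), (438,257), the station around (270,218) with the valve at (250,202) and the lever grip at (212,234), and the key in its stand at (345,173). The side view agrees.

```bash
cat > h.py <<'E'
from cell import manip
import numpy as np, cv2
from scipy.spatial.transform import Rotation as R
def cam(n):
    k=manip.calibration(n); return 200/np.tan(np.radians(k['vfov'])/2),k['cx'],k['cy'],R.from_quat(k['attitude']).as_matrix(),np.array(k['xyz'])
def rays(n,px):
    f,cx,cy,M,t=cam(n); px=np.atleast_2d(px).astype(float)
    return np.c_[(px[:,0]-cx)/f,(px[:,1]-cy)/f,np.ones(len(px))]@M.T,t
def on_z(n,px,z):
    r,t=rays(n,px); return t+r*((z-t[2])/r[:,2])[:,None]
def deproj(n,px,d):
    r,t=rays(n,px); px=np.atleast_2d(px).astype(int); return t+r*d[px[:,1],px[:,0]][:,None]
def proj(n,P):
    f,cx,cy,M,t=cam(n); q=(np.atleast_2d(P)-t)@M; return q[:,:2]/q[:,2:]*f+[cx,cy]
def rect(xy):
    (c,wh,a)=cv2.minAreaRect(xy.astype(np.float32)); 
    if wh[0]<wh[1]: wh=wh[::-1]; a+=90
    return np.array(c),np.array(wh),(a+90)%180-90   # angle of long side, deg
E
python3 - <<'E'
from h import *
np.set_printoptions(precision=4,suppress=True)
for n in("top","side"):
    c,d=manip.snapshot(n)
    if n=="top":
        print('table',deproj(n,[[170,300],[400,300],[480,160],[170,160],[330,270]],d))
    else: print('table',deproj(n,[[400,300],[120,330],[480,220],[370,140]],d))
    for l in["board0","station","valve","key","stand","lever","phone","flux_jar","solder_spool"]:
        for s in manip.silhouettes(n,l):
            v,u=np.nonzero(s['pixels'])
            P=deproj(n,np.c_[u,v],d); 
            print(n,l,round(s['conf'],2),len(u),np.round(s['position']),'z5/50/95',np.percentile(P[:,2],[5,50,95]),'med',np.median(P[:,:2],0),*rect(P[:,:2]))
E
```

```text
table [[ 0.2839  0.4368 -0.0004]
 [ 0.2993 -0.2537  0.0011]
 [ 0.7297 -0.5054  0.0022]
 [ 0.7186  0.4718 -0.0064]
 [ 0.3829 -0.0443  0.0009]]
top board0 0.72 357 [396. 214.] z5/50/95 [0.0075 0.0128 0.0176] med [ 0.5515 -0.2349] [ 0.4838 -0.164 ] [0.2777 0.0738] -46.54229736328125
top board0 0.64 418 [438. 256.] z5/50/95 [0.0009 0.0127 0.0177] med [ 0.4277 -0.3614] [ 0.4413 -0.2159] [0.3495 0.0865] 84.49344635009766
top station 0.71 8176 [270. 215.] z5/50/95 [0.0163 0.0209 0.0963] med [0.5333 0.144 ] [0.5306 0.1512] [0.3795 0.2286] 89.62210083007812
top valve 0.58 257 [248. 200.] z5/50/95 [0.0447 0.0647 0.0691] med [0.5775 0.1977] [0.5191 0.0917] [0.328  0.0534] 60.482391357421875
top key 0.54 181 [344. 174.] z5/50/95 [0.0473 0.0866 0.1086] med [ 0.662  -0.0804] [ 0.5518 -0.0514] [0.2715 0.0428] -14.634773254394531
top stand 0.7 439 [342. 176.] z5/50/95 [0.0124 0.0446 0.0497] med [ 0.6582 -0.0793] [ 0.5663 -0.0584] [0.3039 0.0741] -13.229820251464844
top lever 0.86 454 [215. 222.] z5/50/95 [0.0818 0.1239 0.1471] med [0.5162 0.2792] [0.4637 0.1631] [0.3912 0.1341] 57.4587287902832
top 
[... 1753 characters left out ...]
16680908203
side lever 0.44 338 [383. 186.] z5/50/95 [0.0037 0.0126 0.0154] med [ 0.5468 -0.2256] [0.3353 0.075 ] [0.8313 0.0755] -54.86163330078125
side lever 0.33 658 [241. 256.] z5/50/95 [0.0397 0.0638 0.0669] med [0.5701 0.2001] [0.599  0.1975] [0.1181 0.0463] -2.3888015747070312
side phone 0.86 697 [359. 156.] z5/50/95 [0.0053 0.0089 0.0108] med [ 0.6863 -0.2989] [ 0.6956 -0.3023] [0.1485 0.0826] 80.16099548339844
side flux_jar 0.89 586 [407. 237.] z5/50/95 [0.0103 0.0418 0.051 ] med [ 0.3773 -0.0863] [0.2725 0.1596] [0.6237 0.0504] -66.90996170043945
side flux_jar 0.46 666 [238. 258.] z5/50/95 [0.0392 0.0636 0.0669] med [0.5691 0.1998] [0.5701 0.1986] [0.0603 0.0447] 0.7074644565582275
```

Run:
```python
from h import *
a=cv2.imread("pics/top0.png"); cv2.imwrite("pics/topcrop.png",cv2.resize(a[135:285,200:460],None,fx=3,fy=3,interpolation=cv2.INTER_CUBIC))
g=cv2.cvtColor(a,cv2.COLOR_BGR2GRAY).astype(float)
# straightness: brightest row of bottom mat line, left line
print([ (u,round(300+np.average(np.arange(30),weights=np.clip(g[300:330,u]-90,0,None)+1e-6),1)) for u in range(160,460,30)])
print([ (v,round(135+np.average(np.arange(35),weights=np.clip(g[v,135:170]-90,0,None)+1e-6),1)) for v in range(160,310,20)])
print([ (v,round(475+np.average(np.arange(25),weights=np.clip(g[v,475:500]-90,0,None)+1e-6),1)) for v in range(160,300,20)])
```

```text
[(160, np.float64(313.4)), (190, np.float64(313.7)), (220, np.float64(314.4)), (250, np.float64(315.3)), (280, np.float64(315.9)), (310, np.float64(316.5)), (340, np.float64(317.2)), (370, np.float64(317.9)), (400, np.float64(318.6)), (430, np.float64(319.3))]
[(160, np.float64(150.4)), (180, np.float64(144.0)), (200, np.float64(146.2)), (220, np.float64(151.1)), (240, np.float64(149.4)), (260, np.float64(148.1)), (280, np.float64(146.2)), (300, np.float64(145.0))]
[(160, np.float64(483.3)), (180, np.float64(484.1)), (200, np.float64(485.0)), (220, np.float64(485.7)), (240, np.float64(486.6)), (260, np.float64(487.3)), (280, np.float64(488.2))]
```

View pics/topcrop.png

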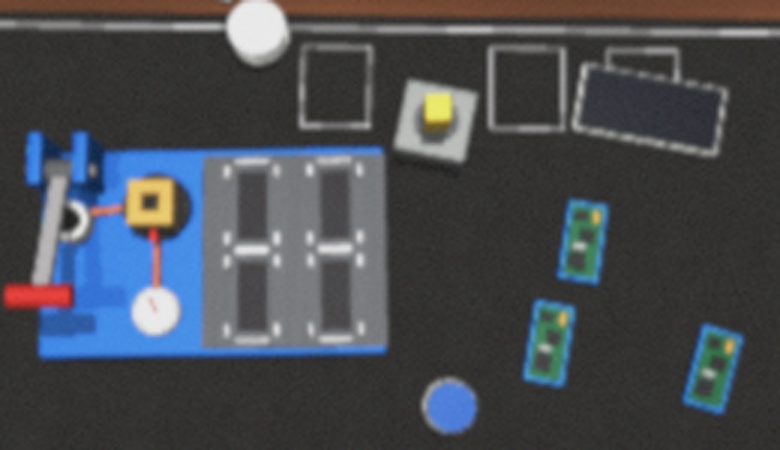

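The top view lines are straight, so there's no lens distortion. The boards lie long side roughly along world x, the pocket marks are sharp, and the key is slightly turned. I'll fit box models to colour masks in both cameras and compare them.

```bash
cat >> h.py <<'E'
from scipy.optimize import minimize
def boxpts(x,y,yaw,lx,ly,z0,z1):
    c,s=np.cos(yaw),np.sin(yaw)
    return np.array([[x+c*a*lx/2-s*b*ly/2,y+s*a*lx/2+c*b*ly/2,z] for a in(-1,1) for b in(-1,1) for z in(z0,z1)])
def fitbox(n,soft,x0,lx,ly,z0,z1,fixyaw=False):
    """fit box hull to soft mask (float 400x640); returns x,y,yaw,IoU"""
    p=proj(n,boxpts(*x0,lx,ly,z0,z1)); lo=np.floor(p.min(0)-12).astype(int); hi=np.ceil(p.max(0)+12).astype(int)
    m=soft[lo[1]:hi[1],lo[0]:hi[0]]; S=8
    def cost(q):
        p=proj(n,boxpts(q[0],q[1],q[2],lx,ly,z0,z1))-lo
        im=np.zeros((m.shape[0]*S,m.shape[1]*S),np.float32)
        h=cv2.convexHull(((p+.5)*S-.5).astype(np.float32))
        cv2.fillPoly(im,[np.round(h*16).astype(np.int32)],1,shift=4)
        r=cv2.resize(im,(m.shape[1],m.shape[0]),interpolation=cv2.INTER_AREA); r=cv2.GaussianBlur(r,(0,0),.7)
        return 1-np.minimum(r,m).sum()/np.maximum(r,m).sum()
    s=np.array([[0,0,0],[.008,0,0],[0,.008,0],[0,0,.15]])+x0
    r=minimize(cost,x0,method='Nelder-Mead',options=dict(initial_simplex=s,xatol=1e-5,fatol=1e-5,maxiter=400))
    return np.r_[r.x,1-r.fun]
def boardmask(c):
    h=cv2.cvtColor(c,cv2.COLOR_BGR2HSV); m=((h[...,1]>90)&(h[...,2]>60)&(h[...,0]>38)&(h[...,0]<125)).astype(np.uint8)
    m=cv2.morphologyEx(m,cv2.MORPH_CLOSE,np.ones((5,5)))
    return cv2.GaussianBlur(m.astype(np.float32),(0,0),.6)
E
cat > m1.py <<'E'
from h import *
np.set_printoptions(precision=4,suppress=True)
I={n:manip.snapshot(n) for n in("top","side")}
for x0 in[(.5515,-.23,-.1),(.46,-.2,-.1),(.425,-.36,-.2)]:
    for n in I:print(n,fitbox(n,boardmask(I[n][0]),x0,.08,.04,0,.0135))
for n in I:
    c=I[n][0];h=cv2.cvtColor(c,cv2.COLOR_BGR2HSV)
    y=((abs(h[...,0].astype(int)-29)<6)&(h[...,1]>130)&(h[...,2]>120)).astype(np.uint8)
    y[:, :300 if n=="top" else 290]=0; y[:,370:]=0
    print(n,'key',y.sum(),fitbox(n,y.astype(np.float32),(.66,-.08,-.2),.026,.026,.051,.106))
    # flux jar cap: disc at z .05
    b=((h[...,0]>100)&(h[...,0]<125)&(h[...,1]>100)).astype(np.uint8)
    v,u=np.nonzero(b); u0,v0=((349,270) if n=="top" else (407,231)); k=np.hypot(u-u0,v-v0)<16
    print(n,'jar',k.sum(),on_z(n,[[u[k].mean(),v[k].mean()]],.05 if n=="top" else .043))
    # white pocket marks
    w=((h[...,1]<50)&(h[...,2]>150)).astype(np.uint8)
    r=(slice(185,255),slice(262,332)) if n=="top" else (slice(195,290),slice(250,370))
    print(n,'marks',w[r].sum())
E
python3 m1.py
```

```text
top [ 0.5515 -0.2362 -0.1271  0.6222]
side [ 0.5473 -0.2325 -0.144   0.5631]
top [ 0.4492 -0.202  -0.1678  0.5652]
side [ 0.4467 -0.1977 -0.1525  0.4548]
top [ 0.4256 -0.3636 -0.2629  0.8152]
side [ 0.4245 -0.3601 -0.2557  0.904 ]
top key 64 [ 0.6675 -0.0842 -0.1629  0.52  ]
top jar 212 [[ 0.3838 -0.1032  0.05  ]]
top marks 435
side key 291 [ 0.6673 -0.0839 -0.3124  0.8486]
side jar 445 [[ 0.387  -0.1082  0.043 ]]
side marks 4252
```

```bash
cat >> h.py <<'E'
def rectify(n,c,z,x0,x1,y0,y1,s=.0005):
    """metric image: rows: x decreasing from x1, cols: y decreasing from y1"""
    cor=np.array([[x1,y1,z],[x1,y0,z],[x0,y1,z],[x0,y0,z]]); W,H=round((y1-y0)/s),round((x1-x0)/s)
    M=cv2.getPerspectiveTransform(proj(n,cor).astype(np.float32),np.float32([[0,0],[W,0],[0,H],[W,H]])-.5)
    return cv2.warpPerspective(c,M,(W,H),flags=cv2.INTER_CUBIC)
E
python3 - <<'E'
from h import *
I={n:cv2.imread(f"pics/{n}0.png") for n in("top","side")}
a=[rectify(n,I[n],.023,.40,.66,-.04,.34,.001) for n in I]
o=np.hstack(a)
for k in range(0,760,20): o[:4,k]=(255,255,255)
for k in range(0,260,20): o[k,:4]=(255,255,255)
cv2.imwrite("pics/rect.png",o)
E
```

```text
(no output)
```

View pics/rect.png

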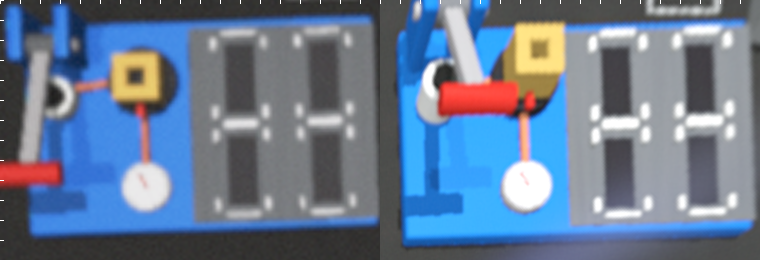

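```bash
cat >> h.py <<'E'
def stops():
    B=[(x,y,5,34) for x in(90,0,-90) for y in(42,-42)]
    B+=[(X+a,Y+b,11,5) for X in(46,-46) for Y in(42,-42) for a in(34,-34) for b in(24.5,-24.5)]
    return np.array(B)/1000
def fitgrid(n,c,x0=(.538,.0585,-.03),z=.026):
    g=c.min(2).astype(np.float32)/255; g=np.clip((g-.45)/.35,0,1)
    X0,X1,Y0,Y1=.40,.67,-.06,.18; s=.001
    m=rectify(n,g,z,X0,X1,Y0,Y1,s)
    def cost(q):
        im=np.zeros_like(m); co,si=np.cos(q[2]),np.sin(q[2])
        for bx,by,lx,ly in stops():
            p=boxpts(bx,by,0,lx,ly,0,0)[[0,2,6,4],:2]; p=p@np.array([[co,si],[-si,co]])+q[:2]
            uv=np.c_[(Y1-p[:,1])/s,(X1-p[:,0])/s]-.5
            cv2.fillPoly(im,[np.round(uv*64).astype(np.int32)],1,shift=6,lineType=cv2.LINE_AA)
        im=cv2.GaussianBlur(im,(0,0),2.5); return -(im*m).sum()/np.sqrt((im*im).sum()*(m*m).sum())
    S=np.array([[0,0,0],[.006,0,0],[0,.006,0],[0,0,.06]])+x0
    r=minimize(cost,x0,method='Nelder-Mead',options=dict(initial_simplex=S,xatol=1e-5,fatol=1e-6)); return np.r_[r.x,-r.fun]
def comp(mask,px):
    """component of a soft mask nearest pixel px"""
    k,l,st,ce=cv2.connectedComponentsWithStats((mask>.4).astype(np.uint8))
    ok=[i for i in range(1,k) if st[i,4]>25]
    i=min(ok,key=lambda i:np.hypot(*(ce[i]-px))); sel=cv2.dilate((l==i).astype(np.uint8),np.ones((3,3))); return mask*sel
E
cat > m1.py <<'E'
from h import *
np.set_printoptions(precision=4,suppress=True)
I={n:manip.snapshot(n) for n in("top","side")}
for x0 in[(.55,-.234,-.13),(.448,-.2,-.15),(.425,-.362,-.25)]:
    for n in I:
        m=comp(boardmask(I[n][0]),proj(n,[*x0[:2],.01])[0]); print(n,(m>.4).sum(),fitbox(n,m,x0,.08,.04,0,.0135))
for n in I:print(n,'grid',fitgrid(n,I[n][0]))
for n in I:
    c=I[n][0].astype(float); y=np.clip((np.minimum(c[...,2],c[...,1])-c[...,0]-60)/60,0,1).astype(np.float32)
    for z,x0,nm in((.066,(.575,.202,0),'valve'),(.106,(.667,-.084,-.16),'key')):
        print(n,nm,fitbox(n,comp(y,proj(n,[*x0[:2],z-.01])[0]),x0,*((.044,.044,.034,.066) if nm=='valve' else (.026,.026,.051,.106))))
E
python3 m1.py
```

```text
top 394 [ 0.5519 -0.2362 -0.1549  0.7723]
side 1357 [ 0.5478 -0.2326 -0.1345  0.571 ]
top 409 [ 0.4498 -0.2021 -0.1298  0.778 ]
side 1357 [ 0.4472 -0.1978 -0.1643  0.461 ]
top 430 [ 0.4272 -0.3644 -0.2632  0.8156]
side 409 [ 0.4244 -0.3601 -0.253   0.9069]
top grid [0.5375 0.0566 0.0311 0.8653]
side grid [0.5353 0.0593 0.0323 0.675 ]
top valve [ 0.5816  0.1956 -0.101   0.2447]
top key [ 0.6687 -0.0836 -0.1278  0.5699]
side valve [ 0.5949  0.1905 -0.3555  0.2947]
side key [ 0.6685 -0.0834 -0.5016  0.8633]
```

```bash
cat > r.py <<'E'
from h import *
np.set_printoptions(precision=4,suppress=True)
def down(yaw):
    best=None
    for k in(-2,-1,0,1,2):
        p=yaw+k*np.pi; yield np.array([np.cos(p/2),np.sin(p/2),0,0])
def quat(pos,yaw):
    """down orientation whose closing axis is yaw+90deg, joint 7 nearest mid range"""
    c=[]
    for q in down(yaw):
        j=manip.inverse_kinematics(list(pos),list(q))
        if j is not None: c.append((abs(j[6]),tuple(q)))
    return list(min(c)[1])
def over(x,y,yaw,z=.2):
    q=quat((x,y,z),yaw); manip.move_ptp([x,y,z],q); return q
def look(n,x0,z0=0):
    c,_=manip.snapshot(n); m=comp(boardmask(c),proj(n,[*x0[:2],z0+.01])[0]); return fitbox(n,m,x0,.08,.04,z0,z0+.0135)
def pick(x,y,yaw,zf=0.):
    over(x,y,yaw,zf+.12); manip.move_gripper(.85)
    manip.move_straight([x,y,zf+.03],velocity=.15)
    print('touch',manip.move_straight([x,y,zf+.003],velocity=.06,threshold=10))
    manip.move_gripper(0,25); print('open',manip.current_opening(),'ff',manip.current_finger_force())
    manip.move_straight([x,y,zf+.2],velocity=.2); print('held',manip.current_opening())
def place(x,y,yaw,zf=.02):
    over(x,y,yaw,.18)
    manip.move_straight([x,y,zf+.03],velocity=.15)
    t=manip.move_straight([x,y,zf+.0025],velocity=.03,threshold=6); print('place touch',t,manip.current_tool_pos())
    manip.move_gripper(.65); manip.move_straight([x,y,.16],velocity=.2)
G=np.array([.5364,.058,.0315])
def pocket(a,b,G=G):
    c,s=np.cos(G[2]),np.sin(G[2]); return G[0]+c*a*.046-s*b*.042, G[1]+s*a*.046+c*b*.042, G[2]
E
python3 - <<'E'
from r import *
pick(.4485,-.2,-.145)
place(*pocket(-1,1))
over(.3,.55,0.,.3)
print(manip.current_clock())
for n in("top","side"):
    c,d=manip.snapshot(n);cv2.imwrite(f"pics/{n}1.png",c)
a=cv2.imread("pics/top1.png");b=cv2.imread("pics/side1.png")
cv2.imwrite("pics/c1.png",np.hstack([cv2.resize(a[135:285,200:460],(400,231)),cv2.resize(b[130:310,150:470],(400,231))]))
E
```

```text
touch False
open 0.45015832784489235 ff 24.95244473218918
held 0.45113580470000997
place touch True [0.4888 0.0985 0.0231]
14.7
```

View pics/c1.png

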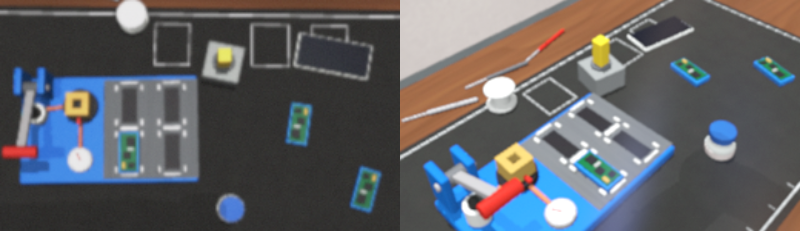

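The first board looks seated flat in the −x/+y pocket. Next I'll measure the camera bias from it, re-locate the other two boards and place them.

```bash
cat > m2.py <<'E'
from r import *
def boards(seeds,z0=0):
    out=[]
    for x0 in seeds:
        f=[look(n,x0,z0) for n in("top","side")]; print(*f); out.append(np.mean([q[:3] for q in f],0))
    return out
E
python3 - <<'E'
from m2 import *
print('placed');boards([(.4888,.0985,.0315)],.02)
B=boards([(.5498,-.2344,-.145),(.4258,-.3622,-.258)])
print(B)
for n in("top","side"):
    c,_=manip.snapshot(n);print('grid',fitgrid(n,c))
if np.hypot(*(B[0]-[.5498,-.2344,-.145])[:2])<.02:
    pick(*B[0]); place(*pocket(1,1))
print(manip.current_clock())
E
```

```text
placed
[0.483  0.0969 0.0228 0.4225] [0.4896 0.0997 0.014  0.7778]
[ 0.5527 -0.236  -0.1584  0.7718] [ 0.5496 -0.2328 -0.1501  0.9016]
[ 0.4265 -0.3642 -0.2789  0.8172] [ 0.4247 -0.3598 -0.2512  0.9087]
[array([ 0.5512, -0.2344, -0.1543]), array([ 0.4256, -0.362 , -0.2651])]
grid [0.5372 0.0568 0.0351 0.8534]
grid [0.5352 0.0592 0.0345 0.6674]
touch False
open 0.45520092680441687 ff 24.999563097953796
held 0.45606618283820455
place touch True [0.5807 0.1013 0.0231]
26.2583
```

Run:
```python
from m2 import *
over(.35,.5,0.,.3)
B=boards([(.4256,-.362,-.265)])[0]
if np.hypot(*(B-[.4256,-.362,0])[:2])<.02:
    pick(*B); place(*pocket(-1,-1))
over(.3,.55,0.,.3)
print(manip.current_clock())
for n in("top","side"):
    c,d=manip.snapshot(n);cv2.imwrite(f"pics/{n}2.png",c)
    y=c.astype(float); y=np.minimum(y[...,2],y[...,1])-y[...,0]
    print(n,[ (v,u) for v,u in ((0,0),)])
a=cv2.imread("pics/top2.png");b=cv2.imread("pics/side2.png")
k=lambda i,r,c:cv2.resize(i[r-45:r+45,c-60:c+60],(400,300),interpolation=cv2.INTER_CUBIC)
cv2.imwrite("pics/c2.png",np.vstack([np.hstack([k(a,210,270),k(b,245,285)]),np.hstack([k(a,175,345),k(b,185,312)])]))
```

```text
[ 0.4261 -0.364  -0.2737  0.8142] [ 0.4247 -0.3598 -0.2525  0.9074]
touch False
open 0.4512556366138859 ff 24.943518340587616
held 0.45210698944080396
place touch True [0.4915 0.0146 0.0231]
41.5417
top [(0, 0)]
side [(0, 0)]
```

View pics/c2.png

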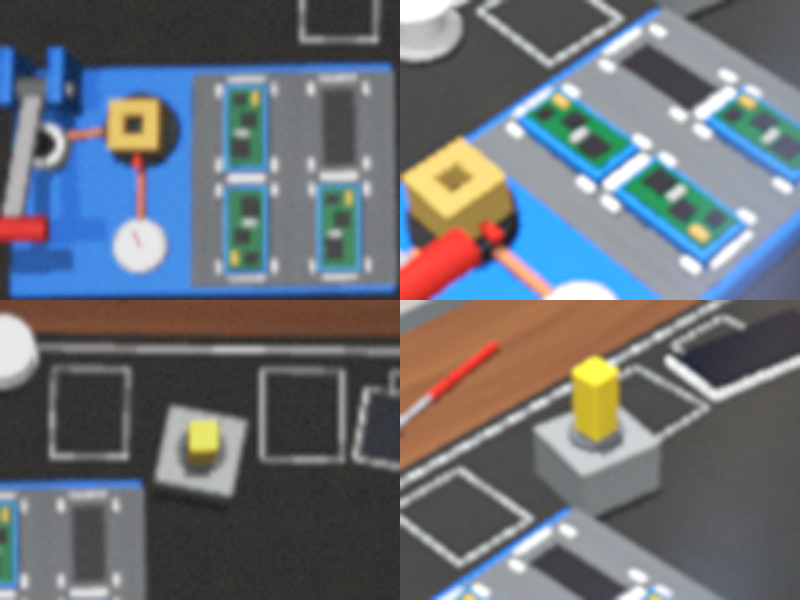

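Three boards are seated in their pockets. The key and valve fits were poor, so I'll refit with a hue mask and overlay the result to check it.

```bash
cat > m3.py <<'E'
from r import *
def yel(c,lo=18,hi=36,s=90,v=50):
    h=cv2.cvtColor(c,cv2.COLOR_BGR2HSV); m=((h[...,0]>=lo)&(h[...,0]<=hi)&(h[...,1]>s)&(h[...,2]>v)).astype(np.uint8)
    return cv2.GaussianBlur(cv2.morphologyEx(m,cv2.MORPH_CLOSE,np.ones((5,5))).astype(np.float32),(0,0),.6)
K=(.026,.026,.051,.106); V=(.044,.044,.034,.066)
def fitk(n,c,x0,dims,**k):
    m=comp(yel(c,**k),proj(n,[*x0[:2],(dims[2]+dims[3])/2])[0])
    best=max((fitbox(n,m,(x0[0],x0[1],w),*dims) for w in np.arange(-.7,.8,.35)),key=lambda q:q[3])
    best[2]=(best[2]+np.pi/4)%(np.pi/2)-np.pi/4; return best,m
E
python3 - <<'E'
from m3 import *
T=[]
for n in("top","side"):
    c=cv2.imread(f"pics/{n}2.png"); big=cv2.resize(c,None,fx=6,fy=6,interpolation=cv2.INTER_CUBIC)
    for x0,d,kw in(((.667,-.084),K,dict(lo=24,s=120)),((.575,.2),V,dict(lo=14,hi=30,s=70))):
        f,m=fitk(n,c,x0,d,**kw); print(n,f,(m>.4).sum())
        P=boxpts(*f[:3],*d); p=((proj(n,P)+.5)*6).astype(int)
        for q in p[1::2]: cv2.circle(big,tuple(map(int,q)),3,(255,0,255),-1)
        for q in p[0::2]: cv2.circle(big,tuple(map(int,q)),3,(255,255,0),-1)
        ce=p.mean(0).astype(int); T.append(big[ce[1]-150:ce[1]+150,ce[0]-200:ce[0]+200])
cv2.imwrite("pics/c3.png",np.vstack([np.hstack(T[:2]),np.hstack(T[2:])]))
E
```

```text
top [ 0.6678 -0.0833 -0.145   0.6298] 75
top [ 0.5775  0.196  -0.0063  0.9108] 273
side [ 0.6672 -0.0835 -0.2887  0.9051] 297
side [ 0.5796  0.1977 -0.0077  0.8734] 682
```

View pics/c3.png

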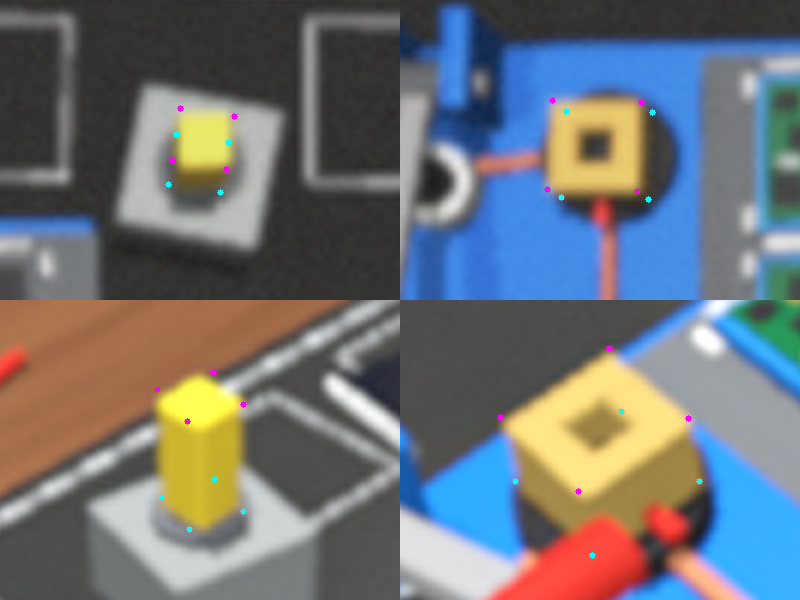

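The valve fit overlays well. The key overlay is off in yaw, so I'll fit only the bright top face.

Run:
```python
from m3 import *
T=[]
for n in("top","side"):
    c=cv2.imread(f"pics/{n}2.png"); big=cv2.resize(c,None,fx=10,fy=10,interpolation=cv2.INTER_CUBIC)
    p0=proj(n,[.664,-.083,.106])[0]; u,v=p0.astype(int)
    h=cv2.cvtColor(c,cv2.COLOR_BGR2HSV); y=((h[...,0]>23)&(h[...,0]<36)&(h[...,1]>100))
    w=c[...,2].astype(np.float32); 
    print(n,(u,v),w[v-6:v+14:1,u].astype(int),(y*w)[v,u-10:u+10].astype(int))
    lo,hi=(150,215) if n=="top" else (215,245)
    m=(np.clip((w-lo)/(hi-lo),0,1)*cv2.dilate(y.astype(np.uint8),np.ones((3,3)))).astype(np.float32)
    M=np.zeros_like(m); M[v-12:v+14,u-14:u+14]=m[v-12:v+14,u-14:u+14]
    for w0 in(-.3,0,.3):
        f=fitbox(n,M,(.664,-.083,w0),.026,.026,.106,.106); print(f)
    p=((proj(n,boxpts(*f[:3],*K))+.5)*10).astype(int)
    for i,q in enumerate(p): cv2.circle(big,tuple(map(int,q)),4,(255,0,255) if i%2 else (255,255,0),-1)
    T.append(big[v*10-150:v*10+250,u*10-200:u*10+200])
cv2.imwrite("pics/c4.png",np.hstack(T))
```

```text
top (np.int64(345), np.int64(171)) [192 219 232 234 233 233 234 233 233 222 181 127 105  95  84  75  80 112
 155 181] [  0   0   0   0   0   0 159 218 232 233 234 234 234 233 226 184   0   0
   0   0]
[ 0.6677 -0.0843  0.0333  0.8412]
[ 0.668  -0.084   0.0201  0.8415]
[ 0.6679 -0.0842  0.0153  0.8412]
side (np.int64(311), np.int64(160)) [161 160 166 219 255 255 255 255 255 255 255 241 212 206 205 206 205 205
 205 205] [  0   0   0 226 255 255 255 255 255 255 255 255 255 255 255 237 174   0
   0   0]
[ 0.6635 -0.0789  0.0271  0.7857]
[ 0.6635 -0.079   0.084   0.7866]
[ 0.6634 -0.0791  0.1268  0.7853]
```

View pics/c4.png

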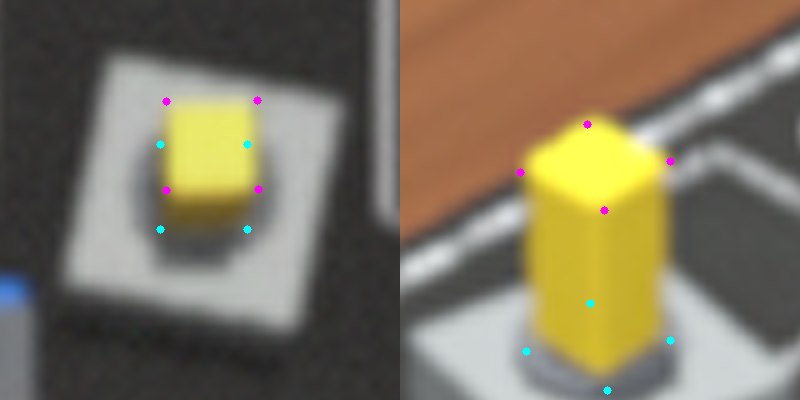

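Run:
```python
from m3 import *
for n in("top","side"):
    c=cv2.imread(f"pics/{n}2.png"); w=c[...,2].astype(np.float32); h=cv2.cvtColor(c,cv2.COLOR_BGR2HSV)
    u,v=proj(n,[.577,.197,.066])[0].astype(int)
    print(n,'rowR',w[v-14:v+16,u-12].astype(int),'colR',w[v-8,u-18:u+18].astype(int))
    y=((h[...,0]>12)&(h[...,0]<30)&(h[...,1]>60)).astype(np.uint8)
    lo,hi=(120,190) if n=="top" else (190,225)
    m=(np.clip((w-lo)/(hi-lo),0,1)*cv2.dilate(y,np.ones((3,3)))).astype(np.float32)
    M=np.zeros_like(m); M[v-16:v+18,u-22:u+22]=m[v-16:v+18,u-22:u+22]
    M=cv2.morphologyEx(comp(M,(u,v)),cv2.MORPH_CLOSE,np.ones((13,13)))
    for w0 in(-.15,.1): print(n,'valve',fitbox(n,M,(.577,.197,w0),.044,.044,.066,.066))
    u,v=proj(n,[.665,-.082,.045])[0].astype(int); g=c.min(2).astype(np.float32)
    print('stand g',g[v,u-26:u+26:2].astype(int))
    lo,hi=(100,160) if n=="top" else (150,185)
    m=np.clip((g-lo)/(hi-lo),0,1).astype(np.float32);M=np.zeros_like(m); M[v-18:v+24,u-30:u+30]=m[v-18:v+24,u-30:u+30]
    M=cv2.morphologyEx(comp(M,(u,v)),cv2.MORPH_CLOSE,cv2.getStructuringElement(cv2.MORPH_ELLIPSE,(17,17)))
    for w0 in(-.3,-.1): print(n,'stand',fitbox(n,M,(.665,-.082,w0),.07,.07,.045,.045))
q0=manip.current_joint_pos()
for nm,(x,y,z) in dict(stand=(.6657,-.0816,.06),valve=(.578,.197,.1)).items():
    for k in range(-4,5):
        for a in((.035,) if nm=='stand' else (-.007,-1.2)):
            p=a+k*np.pi/2; j=manip.inverse_kinematics([x,y,z],[np.cos(p/2),np.sin(p/2),0,0])
            print(nm,k,a,None if j is None else np.round(j,2))
```

```text
top rowR [ 56  54  53  54  52  55  52  54  53  55  56  61  66  66  69  92 145 197
 192 138  85  69  68  67  68  65  68  67  64  67] colR [81 51 29 40 49 55 52 55 55 62 69 77 82 85 88 88 87 89 87 86 88 87 89 87
 89 85 75 68 65 69 70 68 70 70 69 73]
top valve [0.5772 0.196  0.0252 0.8982]Traceback (most recent call last):
  File "<stdin>", line 11, in <module>
  File "h.py", line 35, in fitbox
    r=minimize(cost,x0,method='Nelder-Mead',options=dict(initial_simplex=s,xatol=1e-5,fatol=1e-5,maxiter=400))
    res = _minimize_neldermead(fun, x0, args, callback, bounds=bounds,
                               **options)
    fxcc = func(xcc)
    fx = function(np.copy(x), *(wrapper_args + args))
  File "h.py", line 28, in cost
    p=proj(n,boxpts(q[0],q[1],q[2],lx,ly,z0,z1))-lo
      ~~~~^^^^^^^^^^^^^^^^^^^^^^^^^^^^^^^^^^^^^^
  File "h.py", line 14, in proj
    f,cx,cy,M,t=cam(n); q=(np.atleast_2d(P)-t)@M; return q[:,:2]/q[:,2:]*f+[cx,cy]
                ~~~^^^
  File "h.py", line 5, in cam
    k=manip.calibration(n); return 200/np.tan(np.radians(k['vfov'])/2),k['cx'],k['cy'],R.from_quat(k['attitude']).as_matrix(),np.array(k['xyz'])
ValueError: time passes only in moves, steps and waits
```

```bash
sed -i 's/^def cam(n):/import functools\n@functools.cache\ndef cam(n):/' h.py
cat > t.py <<'E'
from m3 import *
for n in("top","side"):
    c=cv2.imread(f"pics/{n}2.png"); w=c[...,2].astype(np.float32); h=cv2.cvtColor(c,cv2.COLOR_BGR2HSV)
    u,v=proj(n,[.577,.197,.066])[0].astype(int)
    y=((h[...,0]>12)&(h[...,0]<30)&(h[...,1]>60)).astype(np.uint8)
    lo,hi=(120,190) if n=="top" else (190,225)
    m=(np.clip((w-lo)/(hi-lo),0,1)*cv2.dilate(y,np.ones((3,3)))).astype(np.float32)
    M=np.zeros_like(m); M[v-16:v+18,u-22:u+22]=m[v-16:v+18,u-22:u+22]
    M=cv2.morphologyEx(comp(M,(u,v)),cv2.MORPH_CLOSE,np.ones((13,13)))
    for w0 in(-.15,.1): print(n,'valve',fitbox(n,M,(.577,.197,w0),.044,.044,.066,.066))
    u,v=proj(n,[.665,-.082,.045])[0].astype(int); g=c.min(2).astype(np.float32)
    lo,hi=(100,160) if n=="top" else (150,185)
    m=np.clip((g-lo)/(hi-lo),0,1).astype(np.float32);M=np.zeros_like(m); M[v-18:v+24,u-30:u+30]=m[v-18:v+24,u-30:u+30]
    M=cv2.morphologyEx(comp(M,(u,v)),cv2.MORPH_CLOSE,cv2.getStructuringElement(cv2.MORPH_ELLIPSE,(17,17)))
    for w0 in(-.3,-.1): print(n,'stand',fitbox(n,M,(.665,-.082,w0),.07,.07,.045,.045))
for nm,(x,y,z) in dict(stand=(.6657,-.0816,.06),valve=(.578,.197,.1)).items():
    for k in range(-2,3):
        for a in((.035,) if nm=='stand' else (-.007,-1.2)):
            p=a+k*np.pi/2; j=manip.inverse_kinematics([x,y,z],[np.cos(p/2),np.sin(p/2),0,0])
            print(nm,k,a,None if j is None else np.round(j,2))
E
python3 t.py
```

```text
top valve [0.5772 0.196  0.0252 0.8982]
top valve [0.5774 0.1961 0.0156 0.898 ]
top stand [ 0.6676 -0.0838 -0.1929  0.9459]
top stand [ 0.6676 -0.084  -0.1947  0.9464]
side valve [0.576  0.1986 0.0131 0.9049]
side valve [0.576  0.1983 0.0297 0.9043]
side stand [ 0.6643 -0.081  -0.2141  0.7846]
side stand [ 0.6649 -0.0809 -0.2031  0.7857]
stand -2 0.035 [ 0.57  0.8  -0.82  1.64  0.67  1.    1.14]
stand -1 0.035 [ 0.74  0.97 -1.16  1.63  0.95  1.19  2.54]
stand 0 0.035 [ 0.21  0.66 -0.26  1.67  0.21  0.84 -1.68]
stand 1 0.035 [ 0.44  0.72 -0.59  1.65  0.48  0.92 -0.31]
stand 2 0.035 [ 0.57  0.8  -0.82  1.64  0.67  1.    1.14]
valve -2 -0.007 [ 0.21  0.68 -0.9   1.77  0.63  1.    0.62]
valve -2 -1.2 [ 0.12  0.63 -0.76  1.78  0.52  0.94 -0.49]
valve -1 -0.007 [ 0.37  0.86 -1.22  1.76  0.88  1.18  2.02]
valve -1 -1.2 [ 0.24  0.71 -0.96  1.77  0.68  1.03  0.97]
valve 0 -0.007 [-0.89  0.59  0.64  1.85 -0.46  0.85 -1.6 ]
valve 0 -1.2 [ 0.4   0.93 -1.3   1.76  0.95  1.24  2.35]
valve 1 -0.007 [ 0.07  0.61 -0.69  1.78  0.47  0.92 -0.83]
valve 1 -1.2 [-0.18  0.53 -0.34  1.8   0.23  0.85 -1.82]
valve 2 -0.007 [ 0.21  0.68 -0.9   1.77  0.63  1.    0.62]
valve 2 -1.2 [ 0.12  0.63 -0.76  1.78  0.52  0.94 -0.49]
```

```bash
cat >> r.py <<'E'
def Q(yaw,k=2):
    p=yaw+k*np.pi/2; return [np.cos(p/2),np.sin(p/2),0,0]
def st(): return 't %.1f'%manip.current_clock(),manip.current_tool_pos(),'F',manip.current_wrist_force(),'M',manip.current_moment(),'op',manip.current_opening()
E
python3 - <<'E'
from r import *
x,y=.6657,-.0816
manip.move_gripper(.65)
manip.move_ptp([x,y,.22],Q(.035)); manip.move_straight([x,y,.13],velocity=.2)
print(manip.move_straight([x,y,.058],velocity=.08,threshold=8))
manip.move_gripper(0,60); print(*st(),manip.current_joint_pos()[6])
print(manip.move_straight([x,y,.25],velocity=.15)); print(*st())
x,y=.5767,.1972
manip.move_ptp([x,y,.25],Q(.015)); manip.move_straight([x,y,.15],velocity=.15); print(*st())
for n in("top","side"):
    c,d=manip.snapshot(n);cv2.imwrite(f"pics/{n}3.png",c)
b=cv2.imread("pics/side3.png");a=cv2.imread("pics/top3.png")
u,v=proj("side",[x,y,.1])[0].astype(int)
k=lambda i,r,c:cv2.resize(i[r-50:r+50,c-50:c+50],(400,400),interpolation=cv2.INTER_CUBIC)
cv2.imwrite("pics/c5.png",np.hstack([k(b,v,u),k(a,200,250)]))
E
```

```text
False
t 46.7 [ 0.6658 -0.0819  0.0582] F [0.4495 0.0701 2.0692] M [-0.1865  0.0737 -0.001 ] op 0.29404950924766204 1.127023214919063
False
t 48.1 [ 0.6652 -0.0817  0.2488] F [ 0.6213 -0.2684 -1.1409] M [0.0564 0.0158 0.0109] op 0.29149578498434436
t 50.1 [0.5773 0.1975 0.1508] F [ 0.0352  1.0186 -0.7737] M [ 0.0313 -0.0001  0.0022] op 0.29265894138240867
```

View pics/c5.png

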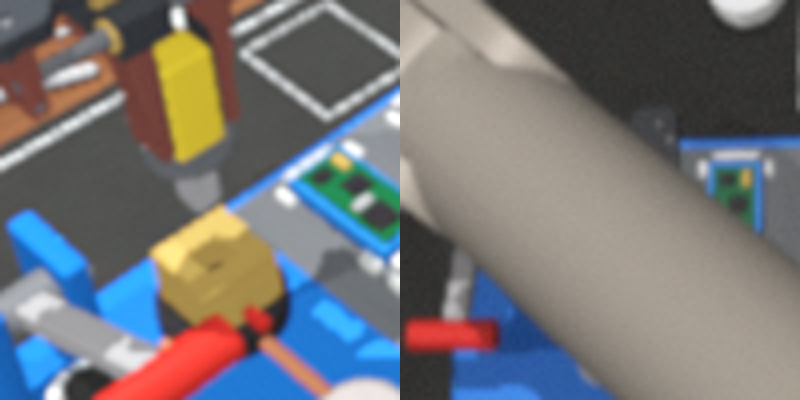

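The side view shows the key held upright, its tip about 32 mm above the valve recess at around (213,265) in the crop. I'll insert it under a force threshold.

Run:
```python
from r import *
x,y=.5767,.1972
print(manip.move_straight([x,y,.098],velocity=.03,threshold=15)); print(*st())
```

```text
False
t 52.1 [0.5767 0.1973 0.099 ] F [-2.6045 -0.9497  5.7682] M [-0.4067  0.6745  0.0107] op 0.2913739639706893
```

Run:
```python
from r import *
x,y=.5767,.1972
print(manip.move_straight([x,y,.094],velocity=.02,threshold=15)); print(*st())
z=manip.current_tool_pos()[2]-.001
a=.015
for i in range(26):
    a-=.06 if a<-.9 else .15
    manip.move_straight([x,y,z],frame=Q(a),velocity=.05)
    M=manip.current_moment(); print(round(a,3),'Mz %.2f'%M[2],manip.current_wrist_force(),'t %.1f'%manip.current_clock())
    if abs(M[2])>3 or a<-1.42: break
print(*st(),R.from_quat(manip.current_eef_rot()).as_euler('xyz'))
```

```text
True
t 52.3 [0.5767 0.1973 0.0989] F [-2.8447 -1.696   8.7599] M [-0.4873  0.6258 -0.0233] op 0.29184232627241097
-0.135 Mz -0.00 [-2.9005 -0.5256  7.2331] t 52.6
-0.285 Mz 0.04 [-2.093  -1.453   6.7756] t 52.9
-0.435 Mz -0.02 [-2.087  -0.2904  7.0901] t 53.2
-0.585 Mz 0.01 [-2.0618  0.6782  7.4844] t 53.5
-0.735 Mz -0.01 [-1.834  -0.7274  7.0121] t 53.8
-0.885 Mz -0.02 [-1.8091  1.5527  6.5812] t 54.1
-1.035 Mz -0.00 [-1.3885 -0.2084  6.6215] t 54.4
-1.095 Mz 0.06 [-1.9384  1.3151  7.61  ] t 54.6
-1.155 Mz 0.02 [-0.8408  0.8438  5.8963] t 54.9
-1.215 Mz 0.02 [-1.7831  0.7649  6.8292] t 55.1
-1.275 Mz -0.00 [-1.3246  0.9461  6.5948] t 55.4
-1.335 Mz 0.04 [-1.19    0.8447  6.2906] t 55.6
-1.395 Mz 0.06 [0.0709 1.2044 4.5723] t 55.9
-1.455 Mz 0.16 [-0.6284  1.1507  6.248 ] t 56.1
t 56.1 [0.5776 0.1986 0.099 ] F [-0.6284  1.1507  6.248 ] M [0.2281 0.1884 0.1572] op 0.29455513934348176 [ 3.139  -0.0013  1.6934]
```

Run:
```python
from r import *
b,d=manip.snapshot("side");cv2.imwrite("pics/side4.png",b)
u,v=proj("side",[.577,.197,.09])[0].astype(int)
cv2.imwrite("pics/c6.png",cv2.resize(b[v-50:v+50,u-65:u+65],(780,600),interpolation=cv2.INTER_CUBIC))
```

```text
(no output)
```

View pics/c6.png

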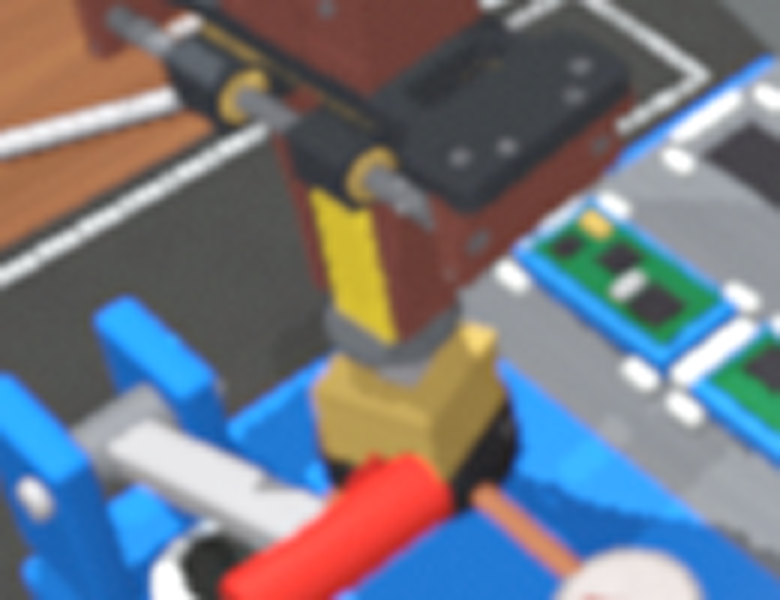

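The valve has turned clearly with the key seated. The reaction moment is only starting to rise, so I'll carry on in small steps to confirm it reaches the stop.

Run:
```python
from r import *
x,y,z=.5767,.1972,.098
a=-1.455
for i in range(8):
    a-=.04
    manip.move_straight([x,y,z],frame=Q(a),velocity=.05); manip.dwell(.15)
    M=manip.current_moment(); print(round(a,3),'Mz %.2f'%M[2],manip.current_wrist_force())
    if abs(M[2])>1.2: break
print(*st(),R.from_quat(manip.current_eef_rot()).as_euler('xyz'))
b,d=manip.snapshot("side");cv2.imwrite("pics/side5.png",b)
```

```text
-1.495 Mz 0.30 [0.395  1.2792 4.9152]
-1.535 Mz 0.39 [0.5681 2.5166 6.1054]
-1.575 Mz 0.44 [0.3482 1.8992 6.419 ]
-1.615 Mz 0.56 [-0.0253  1.3544  4.7601]
-1.655 Mz 0.57 [0.5672 1.9132 5.1647]
-1.695 Mz 0.57 [-0.564   2.8296  5.7457]
-1.735 Mz 0.53 [0.9338 1.1145 6.7511]
-1.775 Mz 0.35 [1.3893 2.1303 4.5017]
t 59.4 [0.5779 0.1986 0.099 ] F [1.3893 2.1303 4.5017] M [ 0.4719 -0.2151  0.351 ] op 0.2955008531899371 [ 3.139  -0.0024  1.3733]
```

Run:
```python
from r import *
a=cv2.imread("pics/side4.png");b=cv2.imread("pics/side5.png")
u,v=proj("side",[.577,.197,.09])[0].astype(int)
cv2.imwrite("pics/c7.png",np.hstack([cv2.resize(i[v-40:v+35,u-33:u+32],(400,460),interpolation=cv2.INTER_CUBIC) for i in(a,b)]))
```

```text
(no output)
```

View pics/c7.png

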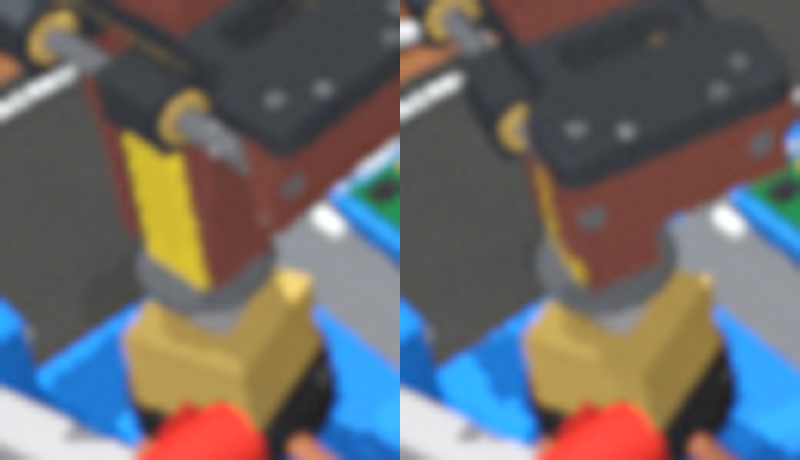

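The valve is the same in both pictures, so it's at its stop and the extra hand motion was slip. I'll open, square the hand up to the shut valve, regrip, lift and check.

Run:
```python
from r import *
x,y,z=.5767,.1972,.099
manip.move_gripper(.5); manip.move_straight([x,y,z],frame=Q(-1.22),velocity=.1)
manip.move_gripper(0,60); print(*st())
manip.move_straight([x,y,.24],velocity=.1); print(*st())
# carry to side of view, look at valve
manip.move_ptp([.666,-.0824,.24],Q(-.2)); print(*st())
b,d=manip.snapshot("side");cv2.imwrite("pics/side6.png",b);a,d=manip.snapshot("top");cv2.imwrite("pics/top6.png",a)
u,v=proj("side",[.577,.197,.06])[0].astype(int);u2,v2=proj("side",[.666,-.0824,.2])[0].astype(int)
k=lambda i,v,u:cv2.resize(i[max(v-40,0):max(v-40,0)+80,u-35:u+35],(260,300),interpolation=cv2.INTER_CUBIC)
cv2.imwrite("pics/c8.png",np.hstack([k(b,v,u),k(b,v2,u2),k(a,200,250)]))
```

```text
t 61.0 [0.5773 0.1975 0.0991] F [ 1.4758  0.1234 -2.646 ] M [ 0.1528 -0.6535 -0.0721] op 0.38173067587207643
t 62.5 [0.5763 0.197  0.2392] F [ 0.0817 -0.2122 -0.9717] M [-0.1236 -0.0199 -0.0115] op 0.3709744467410065
t 63.8 [ 0.6659 -0.0809  0.2399] F [-0.0006  0.6401 -1.0831] M [ 0.043 -0.029 -0.014] op 0.3668501917992838
```

View pics/c8.png

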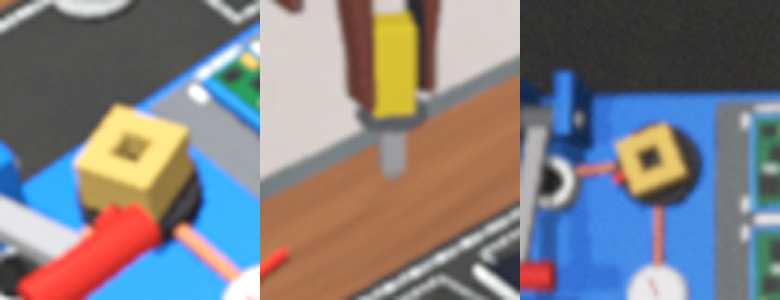

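Run:
```python
from m3 import *
for n in("top","side"):
    c=cv2.imread(f"pics/{n}6.png"); w=c[...,2].astype(np.float32); h=cv2.cvtColor(c,cv2.COLOR_BGR2HSV)
    u,v=proj(n,[.577,.197,.066])[0].astype(int)
    y=((h[...,0]>12)&(h[...,0]<30)&(h[...,1]>60)).astype(np.uint8)
    lo,hi=(120,190) if n=="top" else (190,225)
    m=(np.clip((w-lo)/(hi-lo),0,1)*cv2.dilate(y,np.ones((3,3)))).astype(np.float32)
    M=np.zeros_like(m); M[v-16:v+18,u-22:u+22]=m[v-16:v+18,u-22:u+22]
    M=cv2.morphologyEx(comp(M,(u,v)),cv2.MORPH_CLOSE,np.ones((13,13)))
    for w0 in(.2,.4,.6): print(n,'valve',fitbox(n,M,(.577,.197,w0),.044,.044,.066,.066))
    # key handle in hand
    m=comp(yel(c,lo=24,s=120),proj(n,[.666,-.0824,.26])[0]); print((m>.4).sum())
    if n=="side":
        for w0 in(-.7,-.4,-.1,.2,.5): print(fitbox(n,m,(.666,-.0824,w0),.026,.026,.233,.275))
```

```text
top valve [0.5776 0.1961 0.3848 0.8836]
top valve [0.5778 0.1958 0.3958 0.8822]
top valve [0.5776 0.1959 0.3909 0.8838]
170
side valve [0.5759 0.1985 0.401  0.9048]
side valve [0.5759 0.1985 0.3992 0.9048]
side valve [0.576  0.1988 0.4049 0.9056]
310
[ 0.6677 -0.0875 -0.7827  0.8378]
[ 0.6661 -0.0859 -0.7777  0.8392]
[ 0.6661 -0.0854 -0.7533  0.8382]
[ 0.6669 -0.0867  0.7903  0.8379]
[ 0.6679 -0.0875  0.7979  0.8379]
```

The fits put the valve at about 1.21 rad, so it's at its stop. The key sits turned in the hand by about −0.58 rad, so I'll compensate and lower it into the stand.

Run:
```python
from r import *
x,y=.666,-.0824
manip.move_straight([x,y,.24],frame=Q(.38),velocity=.1)
manip.move_straight([x,y,.115],velocity=.15); print(*st())
b,d=manip.snapshot("side")
print(manip.move_straight([x,y,.06],velocity=.04,threshold=6)); print(*st())
b2,d=manip.snapshot("side")
u,v=proj("side",[x,y,.08])[0].astype(int)
k=lambda i:cv2.resize(i[v-40:v+40,u-40:u+40],(400,400),interpolation=cv2.INTER_CUBIC)
cv2.imwrite("pics/c9.png",np.hstack([k(b),k(b2)]))
```

```text
t 65.6 [ 0.6668 -0.0822  0.1161] F [ 0.5124  0.2612 -0.037 ] M [ 0.0225 -0.0134  0.0188] op 0.3671059390225367
False
t 67.2 [ 0.6662 -0.0824  0.0603] F [-0.0738  0.2577 -0.8609] M [0.0112 0.0411 0.0222] op 0.3685286766392722
```

View pics/c9.png

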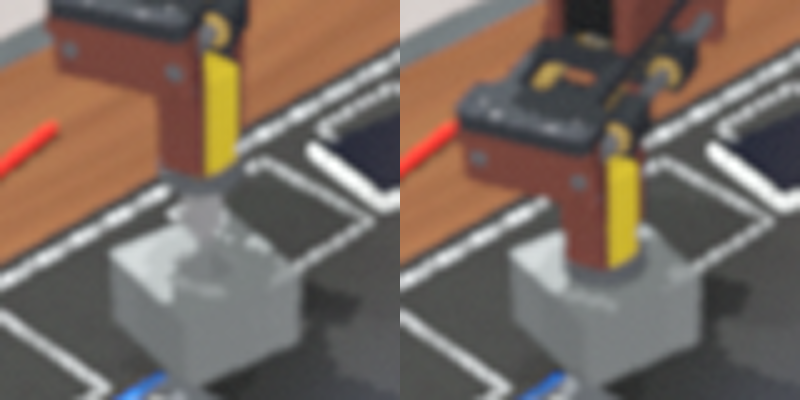

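Run:
```python
from m3 import *
x,y=.666,-.0824
manip.move_gripper(.62); manip.move_straight([x,y,.2],velocity=.12); print(*st())
manip.move_gripper(0); 
manip.move_ptp([.5,-.15,.3],Q(.03))
for n in("top","side"):
    c,d=manip.snapshot(n);cv2.imwrite(f"pics/{n}7.png",c)
    h=cv2.cvtColor(c,cv2.COLOR_BGR2HSV); r=(((h[...,0]<8)|(h[...,0]>172))&(h[...,1]>130)&(h[...,2]>90)).astype(np.float32)
    u,v=proj(n,[.46,.29,.136])[0]; m=comp(r,(u,v))
    vv,uu=np.nonzero(m>.4); P=deproj(n,np.c_[uu,vv],d); print(n,len(vv),'med',np.median(P,0),'zmax',np.percentile(P[:,2],90))
    for w0 in(0,.1): print(fitbox(n,m,(.46,.285,w0),.022,.06,.1285,.1445))
```

```text
t 69.1 [ 0.6655 -0.0825  0.199 ] F [-0.2131  0.2701 -0.0061] M [0.0214 0.0082 0.018 ] op 0.6210106451905499
top 171 med [0.479  0.2828 0.144 ] zmax 0.14731865990544013
[0.479  0.2799 0.017  0.7699]
[0.4793 0.2804 0.0142 0.7654]
side 526 med [0.4736 0.2817 0.1434] zmax 0.1465669473557278
[0.4808 0.279  0.0196 0.7372]
[0.4804 0.2792 0.0541 0.7372]
```

Run:
```python
from r import *
g=np.array([.479,.281]); e=np.array([np.cos(.033),np.sin(.033)])
f=lambda dx,z:[*(g+dx*e),z]
manip.move_ptp(f(0,.22),Q(.033)); manip.move_straight(f(0,.165),velocity=.15); print(*st())
print(manip.move_straight(f(-.013,.075),velocity=.06)); print(*st())
for z in(.070,.066,.062,.058):
    t=manip.move_straight(f(-.013,z),velocity=.03,threshold=25); print(z,t,*st())
    if t or manip.current_wrist_force()[2]>35: break
c,d=manip.snapshot("side"); cv2.imwrite("pics/side8.png",c)
```

```text
t 73.1 [0.4792 0.2809 0.1652] F [-0.7236  0.044   0.4934] M [0.0528 0.0029 0.0344] op 0.0055568748084757
False
t 74.8 [0.4655 0.2812 0.075 ] F [-0.5147  0.0946  6.0203] M [-0.0622  0.4046 -0.0018] op 0.003925375183244313
0.07 False t 75.1 [0.4656 0.2812 0.07  ] F [-1.645  -0.2004  5.7679] M [-0.044   0.3239  0.0193] op 0.001676483563913884
0.066 False t 75.4 [0.4658 0.2812 0.066 ] F [-1.1124  0.1442  6.48  ] M [-0.041   0.2605 -0.029 ] op 0.0035381805738305613
0.062 True t 75.6 [0.4659 0.2814 0.0644] F [-3.7526 -5.6423 19.007 ] M [-1.1543  0.8603  0.0142] op 0.005615292748681452
```

The lever reaches its stop at z = 0.0644 as expected (grip at 54 mm). Now six more full strokes.

Run:
```python
from r import *
g=np.array([.479,.281]); e=np.array([np.cos(.033),np.sin(.033)])
f=lambda dx,z:[*(g+dx*e),z]
for i in range(7):
    manip.move_straight(f(0,.165),velocity=.12); manip.dwell(.7)
    if i==6: break
    manip.move_straight(f(-.013,.07),velocity=.08)
    t=manip.move_straight(f(-.013,.060),velocity=.03,threshold=20); manip.dwell(.2); print(i,t,manip.current_tool_pos()[2],manip.current_wrist_force()[2])
manip.move_straight(f(0,.25),velocity=.15)
manip.move_ptp([.45,-.35,.3],Q(.03)); print(manip.current_clock())
c,d=manip.snapshot("top");cv2.imwrite("pics/top9.png",c); s,d=manip.snapshot("side")
cv2.imwrite("pics/c10.png",np.hstack([cv2.resize(c[125:295,190:430],(400,283)),cv2.resize(s[120:310,150:420],(400,283))]))
h=cv2.cvtColor(s,cv2.COLOR_BGR2HSV); r=(((h[...,0]<8)|(h[...,0]>172))&(h[...,1]>130)&(h[...,2]>90)).astype(np.float32)
m=comp(r,proj("side",[.479,.281,.136])[0]); v,u=np.nonzero(m>.4); print(np.median(deproj("side",np.c_[u,v],d),0))
```

```text
0 True 0.06447632613472382 17.42120943046284
1 True 0.06446265326655526 18.09853220171908
2 True 0.06448574396994798 17.642349833287327
3 True 0.06447752786311961 17.344736507426145
4 True 0.0644815534649342 18.30528138731955
5 True 0.06446345425387748 18.216940722891742
101.7333
[0.4739 0.2818 0.1434]
```

View pics/c10.png

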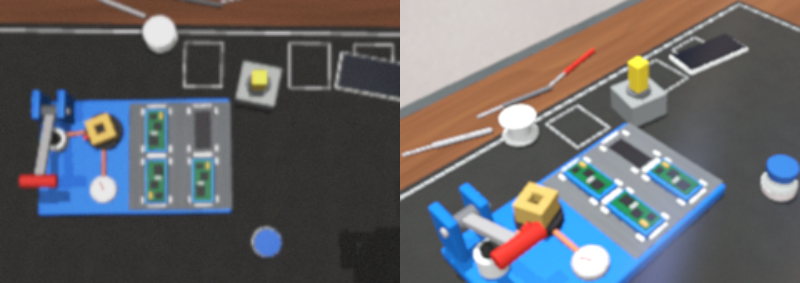

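The three boards are in their pockets, the valve is turned, the key stands upright in its stand, and the lever is back up at its original height. Nothing else has been disturbed, so I'm handing in.

```bash
python3 -c "
from cell import manip
print(manip.close_job())"
```

```text
the job is handed in; nothing more can be done
None
```

I handed the job in at about 102 s: all three carriers present lie in their own pockets, the valve measures at its stop (about 1.2 rad), the lever had seven full strokes, the key is upright in its stand, and the final pictures show the phone, jar and spool where they were.

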